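Make up two spindle kits of drive-shaft parts

ROBOT

A 7-joint arm with a two-finger parallel gripper is mounted at the origin on the work surface. World frame = base frame: x ahead of the robot, y to its left, z up, the work surface at z = 0. Lengths are in m, angles in rad, forces in N, time in s.
With the tool pointing down it reaches from about 0.4 to 0.85 m from the base axis. Payload 10.4 kg.
Tool frame: the origin (TCP) lies between the finger pads; the fingertips stand 25 mm ahead of it and the grasp point (between the pads) lies 6 mm ahead of it; z points along the fingers, x is the direction in which the jaws open and shut, and the axes are right-handed (so a half turn about z gives the same grasp; the last joint's range is limited). The gripper opens to 87 mm and grips with 3 to 60 N. Pads are 19 mm wide; open, the fingers measure 117 mm over their backs; the gripper's body (75 mm by 190 mm) begins 51 mm behind the grasp point.
Start: joints at [-1.182, 0.332, -0.065, 1.46, 0.022, 1.35, -0.088], TCP at [0.25, 0.573, 0.248] pointing down, gripper open.
Joint ranges: [-2.6, 2.6], [-0.5, 2.12], [-1.47, 1.34], [0.16, 2.42], [-1.27, 4.41], [0.06, 2.06], [-2.6, 2.6]. Speed limits (rad/s): [2.22, 2.22, 2.79, 2.79, 3.14, 3.14, 3.14].

INTERFACE

Orientations are given as a rotation vector (axis times angle).
In Python, from workcell import robot gives the robot as it stands.
- The arm moves only by the tool drive_tool, never from a script. Its argument "steps" is a list of rows, each an object of numbers: "x", "y", "z": the shift along the tool's x, y, z in cm; "ax", "ay", "az": the turn, a rotation vector about the tool's x, y, z in degrees; "claw": the opening, from 0 (shut) to 1 (fully open). In form: [{"x": .., "y": .., "z": .., "ax": .., "ay": .., "az": .., "claw": ..}, ...]. A call has 1 to 20 rows; each row is the pose to reach, as a shift and turn from the pose measured when the call began, along the tool's axes at that moment; what a row does not reach only later rows make up. A row lasts 1/12 s, in which the tool goes at most 41.7 mm and 7.16 degrees, less where a joint would pass 70% of its speed; a pose out of reach is approached as far as the arm can. A call with a gripper value outside its range is refused whole. The fingers move at their own pace and stop on an object; "grip_force" is the grip in N (left out, the last holds). Time passes only in rows, so rows that repeat a pose let the fingers close. It gives the time, the measured TCP pose, the force and the opening at its end, in the units of the state.
- robot.get_obs(): the state, without advancing time (a new reading comes with each control period).
- robot.read_camera(name): name is "scene" or "top" or "wrist"; returns (picture, depth): 384x512x3 uint8, red, green, blue; 384x512 float32, m along the optical axis (not along the pixel's ray), 0 where there is no reading.
- robot.camera_model(name): a dict with "K" (3x3 intrinsics, pixels), "cam_to_world" (4x4, takes a point from camera to world coordinates); the wrist camera has in their place "mount" (4x4, takes a point from camera to tool coordinates, whose origin is the TCP and whose axes are the tool frame's). Camera axes: x right, y down, z forward; pixel columns grow to the right and rows downward; lengths in m; the calibration is good to about 2 mm. A picture is of the moment at which its call begins: read the wrist's pose just before it. camera_model takes no time and is no camera call.
- robot.close_job(): hands the job in, once; it reports no verdict.
The state is a dict: "t": time; "q": joint angles; "qd": joint speeds; "joint_torque": joint torques, N m; "ee_pos": TCP position; "orientation": TCP orientation; "wrist_force": force on the tool from outside, world axes, zero at the start; "torque": the same for the moment, N m; "width": finger opening in m.
Only numpy, scipy, OpenCV 4.12 (cv2) and the standard library are available. Lean on these libraries where they do the work, as an engineer would, in place of code of your own. Each camera call takes 0.05 s, during which the arm holds its last target. There are 200 camera calls.

TASK

Make up the two kits for the next drive-shaft order by threading the steel parts onto the two upright spindles. Onto the thick spindle goes the flange with its hub up as it lies, then the bearing, then the hexagon nut on top; onto the slim spindle goes the gear, then the sleeve on top of it. Each part must lie flat on the one below, and the blue carton, the can and the joint cross must be left standing where they are.

Things in the scene. Friction and masses are not known exactly. Their poses are not given: they have to be found in the camera images.
- thick_stand: Stand with the thick spindle, fixed to the bench: dark steel base disc 110 mm in diameter, 10 mm thick, with a bright upright spindle in its middle, 30 mm in diameter, its tip 76 mm above the bench (the top 8 mm tapers to 16 mm diameter). Origin: centre of the underside of the base; z up along the spindle.
- slim_stand: Stand with the slim spindle, fixed to the bench: dark steel base disc 90 mm in diameter, 10 mm thick, with a bright upright spindle in its middle, 12 mm in diameter, its tip 64 mm above the bench (the top 6 mm tapers to 5 mm diameter). Origin: centre of the underside of the base; z up along the spindle.
- flange: Steel flange, about 0.8 kg: disc 110 mm in diameter, 10 mm thick, with eight dark bolt holes, and on it a round hub 62 mm in diameter that rises to 32 mm above the underside; bore 44 mm right through. It lies hub up and is gripped by the hub. Origin: centre of the underside; z up.
- bearing: Steel ball bearing, about 0.24 kg: plain round ring 64 mm in outer diameter, bore 44 mm, 20 mm high, a circle of dark ball ends showing in its upper face. Lies flat. Origin: centre of the underside; z up.
- nut: Large thin-walled steel hexagon nut, about 0.2 kg: 60 mm across flats (69 mm across corners), bore 44 mm, 18 mm high. Lies flat. Origin: centre of the underside; z up; its x axis is square to one pair of flats (the other pairs are 60 degrees on).
- gear: Steel gear wheel, about 0.3 kg: 63 mm over its 20 teeth (56 mm between them), bore 26 mm, 20 mm high. Lies flat. Origin: centre of the underside; z up.
- sleeve: Plain steel sleeve, about 0.17 kg: tube 40 mm in outer diameter, bore 26 mm, 30 mm high, standing on end. Origin: centre of the underside; z up.
- carton: Bystander: closed blue carton with a white band, 90 x 60 x 45 mm (x, y, z), loose. Origin: centre of the underside.
- can: Bystander: closed white and grey can with a screw cap, 56 mm in diameter, 85 mm high, standing, loose. Origin: centre of the underside.
- joint_cross: Bystander: universal-joint cross of steel, four arms along its x and y axes, 90 mm from end to end, 26 mm high, lying flat, loose. Origin: underneath its centre.
Things that resemble listed ones, but are neither listed nor needed, are in the scene too. Leave any brown look-alike of the sleeve alone. What is shaped like the flange but orange is not meant.

How it is judged:
By the outcome, as a careful person would: the job done as asked, in the order asked, and still so for the second after the job is handed in, with the robot touching nothing.
It also fails if it takes over 125 s, if anything falls off the work surface, if the arm or the gripper's body presses on something with over 40 N, if the wrist force passes 120 N, or if a joint passes its speed limit or range.

## Working session

There is one attempt and no reset: what is moved stays moved. The work goes in short steps, Python scripts to look and compute and a tool call to move; the robot and the scene stay as the last step left them, time stands still between calls to the robot, and variables do not carry over. Pictures are saved under pics/ and viewed, about 12 in all and at most 16, crops included, and the job is handed in when it is done.

Besides the shell and the picture viewer there is one more tool, called as name(argument=value, ...), one argument or row to a line, values as JSON. drive_tool: Moves the arm, as the interface text tells. Its arguments: {"type":"object","properties":{"steps":{"type":"array","items":{"type":"object","properties":{"x":{"type":"number"},"y":{"type":"number"},"z":{"type":"number"},"ax":{"type":"number"},"ay":{"type":"number"},"az":{"type":"number"},"claw":{"type":"number"}}}},"grip_force":{"type":"number"}},"required":["steps"]}

```bash
mkdir -p pics; ls
cat > h.py <<'E'
import numpy as np, cv2
from workcell import robot
from scipy.spatial.transform import Rotation as R
def save(n,im): cv2.imwrite(f'pics/{n}.png',im[:,:,::-1])
def cam(name):
    o=robot.get_obs(); m=robot.camera_model(name); im,d=robot.read_camera(name)
    K=np.array(m['K'])
    if 'cam_to_world' in m: T=np.array(m['cam_to_world'])
    else:
        W=np.eye(4); W[:3,:3]=R.from_rotvec(o['orientation']).as_matrix(); W[:3,3]=o['ee_pos']; T=W@np.array(m['mount'])
    return im,d,K,T
def ray(uv,z,K,T):
    uv=np.atleast_2d(np.float64(uv)); d=np.c_[uv,np.ones(len(uv))]@np.linalg.inv(K).T@T[:3,:3].T
    return T[:3,3]+d*((z-T[2,3])/d[:,2])[:,None]
def cloud(d,K,T):
    v,u=np.mgrid[:d.shape[0],:d.shape[1]]
    p=np.stack([(u-K[0,2])/K[0,0]*d,(v-K[1,2])/K[1,1]*d,d],-1)
    return p@T[:3,:3].T+T[:3,3]
E
python3 - <<'E'
from h import *
o=robot.get_obs(); print({k:np.round(v,3) for k,v in o.items()})
for n in('top','scene'):
    im,d,K,T=cam(n); save(n+'0',im); np.savez(n+'0.npz',im=im,d=d,K=K,T=T); print(n,K[0,0],np.round(T,3).tolist())
print(robot.camera_model('wrist'))
E
```

```text
pics
{'t': np.float64(0.0), 'q': array([-1.182,  0.333, -0.065,  1.461,  0.022,  1.35 , -0.089]), 'qd': array([-0.   , -0.001,  0.001, -0.001, -0.   , -0.002, -0.   ]), 'joint_torque': array([ 0.0000e+00, -6.2326e+01,  2.5000e-02, -3.8990e+01, -6.1000e-02,
        4.0000e-02,  0.0000e+00]), 'ee_pos': array([0.25 , 0.572, 0.247]), 'orientation': array([ 2.628e+00,  1.720e+00, -2.000e-03]), 'wrist_force': array([ 0.65, -0.07, -0.72]), 'torque': array([-0.048,  0.032, -0.036]), 'width': np.float64(0.087)}
top 483.5132825550373 [[0.016, -0.995, 0.099, 0.338], [-1.0, -0.016, -0.002, -0.011], [0.004, -0.099, -0.995, 1.614], [0.0, 0.0, 0.0, 1.0]]
scene 362.3307848159806 [[-0.119, 0.841, -0.527, 1.021], [0.993, 0.096, -0.071, 0.028], [-0.009, -0.532, -0.847, 0.886], [0.0, 0.0, 0.0, 1.0]]
{'K': array([[330.94740253,   0.        , 255.09276781],
       [  0.        , 330.94740253, 194.95438722],
       [  0.        ,   0.        ,   1.        ]]), 'mount': array([[ 9.99999507e-01,  9.90774509e-04, -6.00244248e-05,
         6.76749372e-04],
       [-9.27507260e-04,  9.54256800e-01,  2.98986788e-01,
        -8.24651968e-02],
       [ 3.53507204e-04, -2.98986585e-01,  9.54257249e-01,
        -1.37076112e-01],
       [ 0.00000000e+00,  0.00000000e+00,  0.00000000e+00,
         1.00000000e+00]])}
```

View pics/top0.png

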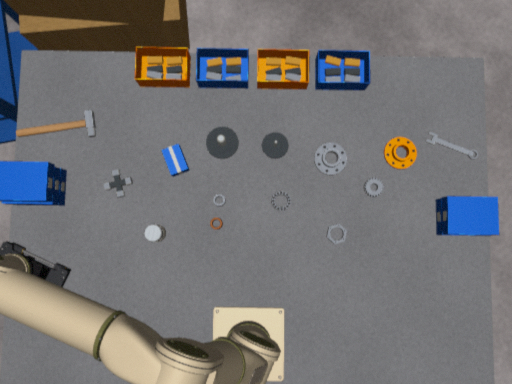

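View pics/scene0.png

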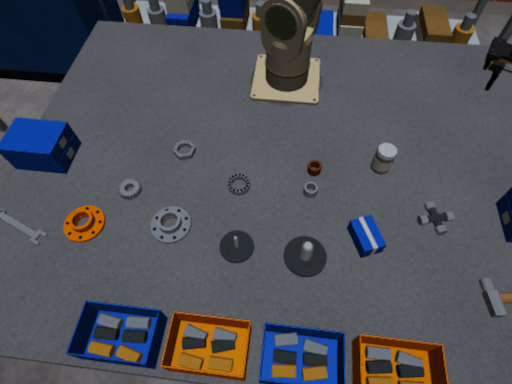

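Top view shows: flange candidates are grey (331,158) and orange (400,152), so I take the grey one. For the sleeve there is grey (219,200) and brown (216,223), and I take the grey. The bearing is the smooth ring at (373,187), the nut is at (337,234) and the gear is the toothed ring at (281,201). The thick stand is at (222,142), slim at (275,146). The bystanders are the carton (175,160), can (154,233) and cross (118,183).

```bash
cat > m.py <<'E'
from h import *
G=dict(thick=(222,142,.010),slim=(275,146,.010),flange=(331,158,.010),hub=(331,158,.032),bearing=(373,187,.02),nut=(337,234,.018),gear=(281,201,.02),sleeve=(219,200,.03),carton=(175,160,.045),can=(154,233,.085),cross=(118,183,.026))
a=np.load('top0.npz')
for n,(u,v,h) in G.items():
    g=ray((u,v),h,a['K'],a['T'])[0]; s=n.ljust(8)
    for c in('top','scene'):
        b=np.load(c+'0.npz'); P=cloud(b['d'],b['K'],b['T'])
        r=.07 if n in('thick','flange','carton') else .052
        m=(np.hypot(P[...,0]-g[0],P[...,1]-g[1])<r)&(abs(P[...,2]-h)<.005)
        v_,u_=np.nonzero(m)
        if len(u_)<5: s+=' none';continue
        Q=ray(np.c_[u_,v_],h,b['K'],b['T'])[:,:2]
        (cx,cy),rr=cv2.minEnclosingCircle(Q.astype(np.float32)*1000)
        s+=f' | {c} n={len(u_)} c=({cx:.1f},{cy:.1f}) r={rr:.1f} mean={np.round(Q.mean(0)*1000,1)} rect={cv2.minAreaRect((Q*1000).astype(np.float32))[2]:.0f}'
    print(s)
t=np.load('top0.npz')['im'][100:260,90:430]; t=cv2.resize(t,None,fx=2.35,fy=2.35,interpolation=cv2.INTER_CUBIC); save('crop0',t)
E
python3 m.py
```

```text
thick    | top n=640 c=(658.5,100.1) r=69.4 mean=[656.1 101.8] rect=1 | scene n=1164 c=(665.0,93.1) r=62.9 mean=[664.3  98.4] rect=65
slim     | top n=436 c=(651.1,-78.1) r=50.4 mean=[649.7 -76.8] rect=42 | scene n=823 c=(653.7,-79.3) r=45.5 mean=[655.1 -79.1] rect=7
flange   | top n=469 c=(610.1,-265.4) r=68.6 mean=[ 607.8 -263.9] rect=70 | scene n=766 c=(611.3,-265.7) r=56.0 mean=[ 616.3 -262.7] rect=7
hub      | top n=117 c=(608.0,-262.9) r=30.9 mean=[ 608.6 -264. ] rect=1 | scene n=210 c=(611.4,-265.6) r=32.1 mean=[ 612.2 -266.1] rect=13
bearing  | top n=168 c=(513.1,-405.5) r=32.0 mean=[ 512.6 -405.3] rect=1 | scene n=272 c=(515.5,-408.2) r=32.8 mean=[ 516.1 -408.6] rect=6
nut      | top n=135 c=(348.0,-286.6) r=41.5 mean=[ 357.  -283.3] rect=90 | scene n=169 c=(359.1,-285.6) r=35.6 mean=[ 359.7 -285.7] rect=18
gear     | top n=129 c=(462.8,-98.8) r=31.6 mean=[461.4 -98.7] rect=1 | scene n=195 c=(465.8,-101.2) r=33.0 mean=[ 466.1 -101.4] rect=8
sleeve   | top n=55 c=(460.5,105.4) r=19.5 mean=[460.5 104.6] rect=72 | scene n=92 c=(464.4,103.0) r=21.1 mean=[464.  103.1] rect=54
carton   | top n=427 c=(591.1,252.6) r=52.5 mean=[591.5 254.1] rect=23 | scene n=805 c=(593.8,250.2) r=54.4 mean=[595.3 251. ] rect=23
can      | top n=182 c=(349.4,308.0) r=25.7 mean=[349.4 308.4] rect=2 | scene n=229 c=(353.6,303.6) r=29.3 mean=[351.9 305.4] rect=38
cross    | top n=204 c=(511.0,442.3) r=45.6 mean=[510.3 442.6] rect=59 | scene n=369 c=(514.7,440.0) r=47.1 mean=[515.9 439.9] rect=59
```

View pics/crop0.png

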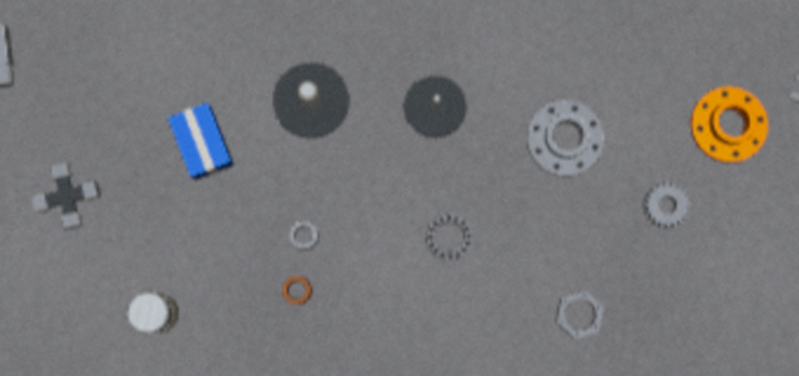

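The crop corrects two of my picks. The part at crop (667,205), top (373,187), has teeth and a small bore, so it is the gear. The ring at crop (448,237), top (281,201), has dark ball ends, so it is the bearing. The grey flange is at crop (566,137) and the grey sleeve at (304,235). The nut is at (580,314). I'm moving to the flange now.

drive_tool(
  steps=[
    {"x": -62, "y": 66, "z": 4, "az": 66.4, "claw": 1},
    {"x": -62, "y": 66, "z": 4, "az": 66.4, "claw": 1},
    {"x": -62, "y": 66, "z": 4, "az": 66.4, "claw": 1},
    {"x": -62, "y": 66, "z": 4, "az": 66.4, "claw": 1},
    {"x": -62, "y": 66, "z": 4, "az": 66.4, "claw": 1},
    {"x": -62, "y": 66, "z": 4, "az": 66.4, "claw": 1},
    {"x": -62, "y": 66, "z": 4, "az": 66.4, "claw": 1},
    {"x": -62, "y": 66, "z": 4, "az": 66.4, "claw": 1},
    {"x": -62, "y": 66, "z": 4, "az": 66.4, "claw": 1},
    {"x": -62, "y": 66, "z": 4, "az": 66.4, "claw": 1},
    {"x": -62, "y": 66, "z": 4, "az": 66.4, "claw": 1},
    {"x": -62, "y": 66, "z": 4, "az": 66.4, "claw": 1},
    {"x": -62, "y": 66, "z": 4, "az": 66.4, "claw": 1},
    {"x": -62, "y": 66, "z": 4, "az": 66.4, "claw": 1},
    {"x": -62, "y": 66, "z": 4, "az": 66.4, "claw": 1},
    {"x": -62, "y": 66, "z": 4, "az": 66.4, "claw": 1},
    {"x": -62, "y": 66, "z": 4, "az": 66.4, "claw": 1},
    {"x": -62, "y": 66, "z": 4, "az": 66.4, "claw": 1},
    {"x": -62, "y": 66, "z": 8, "az": 66.4, "claw": 1},
    {"x": -62, "y": 66, "z": 8, "az": 66.4, "claw": 1},
  ],
)

```text
invalid input at $.steps[0]: expected keys x, y, z, ax, ay, az, claw
```

drive_tool(
  steps=[
    {"x": -62, "y": 66, "z": 4, "ax": 0, "ay": 0, "az": 66.4, "claw": 1},
    {"x": -62, "y": 66, "z": 4, "ax": 0, "ay": 0, "az": 66.4, "claw": 1},
    {"x": -62, "y": 66, "z": 4, "ax": 0, "ay": 0, "az": 66.4, "claw": 1},
    {"x": -62, "y": 66, "z": 4, "ax": 0, "ay": 0, "az": 66.4, "claw": 1},
    {"x": -62, "y": 66, "z": 4, "ax": 0, "ay": 0, "az": 66.4, "claw": 1},
    {"x": -62, "y": 66, "z": 4, "ax": 0, "ay": 0, "az": 66.4, "claw": 1},
    {"x": -62, "y": 66, "z": 4, "ax": 0, "ay": 0, "az": 66.4, "claw": 1},
    {"x": -62, "y": 66, "z": 4, "ax": 0, "ay": 0, "az": 66.4, "claw": 1},
    {"x": -62, "y": 66, "z": 4, "ax": 0, "ay": 0, "az": 66.4, "claw": 1},
    {"x": -62, "y": 66, "z": 4, "ax": 0, "ay": 0, "az": 66.4, "claw": 1},
    {"x": -62, "y": 66, "z": 4, "ax": 0, "ay": 0, "az": 66.4, "claw": 1},
    {"x": -62, "y": 66, "z": 4, "ax": 0, "ay": 0, "az": 66.4, "claw": 1},
    {"x": -62, "y": 66, "z": 4, "ax": 0, "ay": 0, "az": 66.4, "claw": 1},
    {"x": -62, "y": 66, "z": 4, "ax": 0, "ay": 0, "az": 66.4, "claw": 1},
    {"x": -62, "y": 66, "z": 4, "ax": 0, "ay": 0, "az": 66.4, "claw": 1},
    {"x": -62, "y": 66, "z": 4, "ax": 0, "ay": 0, "az": 66.4, "claw": 1},
    {"x": -62, "y": 66, "z": 4, "ax": 0, "ay": 0, "az": 66.4, "claw": 1},
    {"x": -62, "y": 66, "z": 4, "ax": 0, "ay": 0, "az": 66.4, "claw": 1},
    {"x": -62, "y": 66, "z": 4, "ax": 0, "ay": 0, "az": 66.4, "claw": 1},
    {"x": -62, "y": 66, "z": 4, "ax": 0, "ay": 0, "az": 66.4, "claw": 1},
  ],
)

```text
t: 1.77
ee_pos: [0.5783, -0.1942, 0.2105]
orientation: [3.141, 0.002, -0.001]
wrist_force: [1.3, 1.3, 0.8]
width: 0.0869
```

```bash
cat > w.py <<'E'
# usage: w.py pic name x y h r [band]: find level disc/ring near guess (mm) with wrist cam, print centre and tool shift in cm
import sys; from h import *
pic=sys.argv[1]; im,d,K,T=cam('wrist'); save(pic,im); np.savez('w.npz',im=im,d=d,K=K,T=T); o=robot.get_obs(); P=cloud(d,K,T)
Rm=R.from_rotvec(o['orientation']).as_matrix(); print('tcp',np.round(o['ee_pos']*1000,1),'phi',round(np.degrees(np.arctan2(Rm[1,0],Rm[0,0])),2),'tilt',np.round(Rm[:2,2],4),'t',o['t'],'w',o['width'])
for s in sys.argv[2:]:
    x,y,h,r=map(float,s.split(',')); g=np.array([x,y,h])/1000
    m=((np.hypot(P[...,0]-g[0],P[...,1]-g[1])<r/1000)&(abs(P[...,2]-g[2])<.004)).astype(np.uint8)
    m=cv2.morphologyEx(m,cv2.MORPH_OPEN,np.ones((2,2),np.uint8)); v,u=np.nonzero(m)
    if len(u)<9: print(s,'none'); continue
    Q=(ray(np.c_[u,v],g[2],K,T)[:,:2]*1000).astype(np.float32); (cx,cy),rr=cv2.minEnclosingCircle(Q)
    rect=cv2.minAreaRect(Q); dl=Rm.T@(np.array([cx,cy,0])/10-np.r_[o['ee_pos'][:2]*100,0])
    print(s,'n',len(u),'c',round(cx,1),round(cy,1),'r',round(rr,1),'z',round(float(np.median(P[...,2][m>0]))*1000,1),'px',u.mean().round(),v.mean().round(),'shift cm',np.round(dl[:2],2),'rect',np.round(rect[1],1),round(rect[2],1))
E
python3 w.py w1 610,-265,32,42 463,-101,20,42 653,-79,10,55 612,-265,10,62
```

```text
tcp [ 578.3 -202.7  209.4] phi -0.36 tilt [-0.0019 -0.0065] t 1.8167 w 0.08708865979524212
610,-265,32,42 n 1279 c 612.3 -265.5 r 31.2 z 31.7 px 287.0 245.0 shift cm [3.45 6.25] rect [60.  61.2] 0.1
463,-101,20,42 n 2068 c 467.4 -101.4 r 31.9 z 19.6 px 136.0 79.0 shift cm [-11.15 -10.06] rect [63.5 61.8] 0.1
653,-79,10,55 n 7197 c 654.5 -79.5 r 44.7 z 9.8 px 335.0 54.0 shift cm [  7.54 -12.37] rect [89.1 88.2] 47.2
612,-265,10,62 n 4361 c 612.3 -265.9 r 55.1 z 9.9 px 285.0 230.0 shift cm [3.44 6.29] rect [108.3 109.2] 0.1
```

View pics/w1.png

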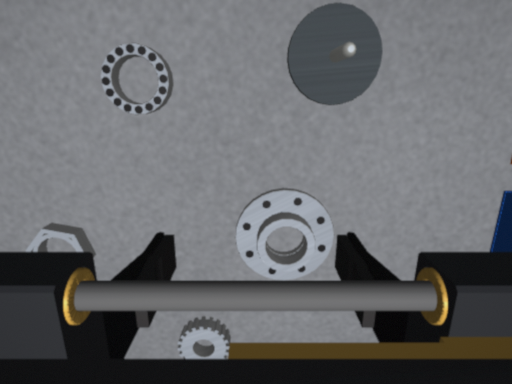

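Wrist view: flange at (287,245) between the open fingers, bearing (136,79) showing its ball ends, slim stand (335,54), gear (204,345), nut (60,245).

drive_tool(
  steps=[
    {"x": 3.4, "y": 6.2, "z": 0, "ax": 0, "ay": 0, "az": 0, "claw": 1},
    {"x": 3.4, "y": 6.2, "z": 4, "ax": 0, "ay": 0, "az": 0, "claw": 1},
    {"x": 3.4, "y": 6.2, "z": 8, "ax": 0, "ay": 0, "az": 0, "claw": 1},
    {"x": 3.4, "y": 6.2, "z": 9, "ax": 0, "ay": 0, "az": 0, "claw": 1},
    {"x": 3.4, "y": 6.2, "z": 9, "ax": 0, "ay": 0, "az": 0, "claw": 1},
    {"x": 3.4, "y": 6.2, "z": 9, "ax": 0, "ay": 0, "az": 0, "claw": 1},
  ],
)

```text
t: 2.32
ee_pos: [0.6112, -0.2651, 0.119]
orientation: [3.136, -0.01, -0.007]
wrist_force: [-0.5, 0.4, 0.8]
width: 0.087
```

```bash
python3 w.py w2 612.3,-265.7,10,62 514,-407,20,42
```

```text
tcp [ 612.1 -265.3  120.8] phi -0.34 tilt [-0.0013 -0.0066] t 2.3667 w 0.08707386921629198
612.3,-265.7,10,62 n 8969 c 612.0 -265.8 r 54.7 z 9.9 px 257.0 192.0 shift cm [-0.01  0.05] rect [108.9 107.8] 85.7
514,-407,20,42 n 1083 c 522.1 -402.7 r 27.4 z 19.7 px 157.0 345.0 shift cm [-8.92 13.79] rect [33.2 53.7] 89.9
```

drive_tool(
  grip_force=60,
  steps=[
    {"x": 0, "y": 0, "z": 4, "ax": 0.38, "ay": 0.1, "az": 0, "claw": 1},
    {"x": 0, "y": 0, "z": 7, "ax": 0.38, "ay": 0.1, "az": 0, "claw": 1},
    {"x": 0, "y": 0, "z": 8.3, "ax": 0.38, "ay": 0.1, "az": 0, "claw": 1},
    {"x": 0, "y": 0, "z": 8.3, "ax": 0.38, "ay": 0.1, "az": 0, "claw": 1},
    {"x": 0, "y": 0, "z": 8.3, "ax": 0.38, "ay": 0.1, "az": 0, "claw": 0.6},
    {"x": 0, "y": 0, "z": 8.3, "ax": 0.38, "ay": 0.1, "az": 0, "claw": 0.4},
    {"x": 0, "y": 0, "z": 8.3, "ax": 0.38, "ay": 0.1, "az": 0, "claw": 0.4},
    {"x": 0, "y": 0, "z": 8.3, "ax": 0.38, "ay": 0.1, "az": 0, "claw": 0.4},
    {"x": 0, "y": 0, "z": 8.3, "ax": 0.38, "ay": 0.1, "az": 0, "claw": 0.4},
    {"x": 0, "y": 0, "z": 8.3, "ax": 0.38, "ay": 0.1, "az": 0, "claw": 0.4},
  ],
)

```text
t: 3.2
ee_pos: [0.6117, -0.266, 0.0387]
orientation: [-3.141, 0.009, -0.0]
wrist_force: [-3.9, 0.7, 7.0]
width: 0.061
```

drive_tool(
  steps=[
    {"x": 0, "y": 0, "z": -2, "ax": 0, "ay": 0, "az": 0, "claw": 0.4},
    {"x": 0, "y": 0, "z": -5, "ax": 0, "ay": 0, "az": 0, "claw": 0.4},
    {"x": 0, "y": 0, "z": -8, "ax": 0, "ay": 0, "az": 0, "claw": 0.4},
    {"x": 0, "y": 0, "z": -11, "ax": 0, "ay": 0, "az": 0, "claw": 0.4},
    {"x": 1, "y": -2, "z": -13, "ax": 0, "ay": 0, "az": 0, "claw": 0.4},
    {"x": 2, "y": -5, "z": -13, "ax": 0, "ay": 0, "az": 0, "claw": 0.4},
    {"x": 3, "y": -8, "z": -13, "ax": 0, "ay": 0, "az": 0, "claw": 0.4},
    {"x": 4, "y": -11, "z": -13, "ax": 0, "ay": 0, "az": 0, "claw": 0.4},
    {"x": 5, "y": -14, "z": -13, "ax": 0, "ay": 0, "az": 0, "claw": 0.4},
    {"x": 5, "y": -17, "z": -13, "ax": 0, "ay": 0, "az": 0, "claw": 0.4},
    {"x": 5, "y": -20, "z": -13, "ax": 0, "ay": 0, "az": 0, "claw": 0.4},
    {"x": 5, "y": -23, "z": -13, "ax": 0, "ay": 0, "az": 0, "claw": 0.4},
    {"x": 5, "y": -26, "z": -13, "ax": 0, "ay": 0, "az": 0, "claw": 0.4},
    {"x": 5, "y": -26, "z": -13, "ax": 0, "ay": 0, "az": 0, "claw": 0.4},
    {"x": 5, "y": -26, "z": -13, "ax": 0, "ay": 0, "az": 0, "claw": 0.4},
  ],
)

```text
t: 4.45
ee_pos: [0.6626, -0.0028, 0.1674]
orientation: [-3.14, 0.002, 0.003]
wrist_force: [-0.2, -1.2, -7.3]
width: 0.0613
```

```bash
python3 w.py w3 662,98,10,70 595,251,45,60
```

```text
tcp [662.6  -5.5 167.7] phi -0.24 tilt [-0.0017 -0.0001] t 4.5 w 0.060921366745302255
662,98,10,70 n 12453 c 661.2 99.4 r 54.8 z 9.8 px 253.0 65.0 shift cm [ -0.18 -10.49] rect [103.7 108.5] 90.0
595,251,45,60 none
```

View pics/w3.png

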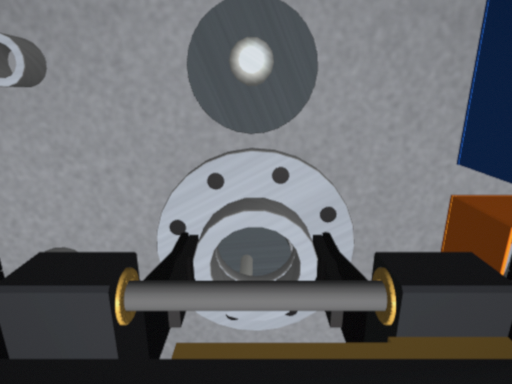

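Wrist view: the flange is held level and the thick spindle tip sits at (251,60) in its base disc, centred near (253,65). No obstacle lies in the way.

drive_tool(
  steps=[
    {"x": -0.15, "y": -3, "z": 0, "ax": 0, "ay": 0, "az": 0, "claw": 0.4},
    {"x": -0.15, "y": -6, "z": 0, "ax": 0, "ay": 0, "az": 0, "claw": 0.4},
    {"x": -0.15, "y": -9, "z": 0, "ax": 0, "ay": 0, "az": 0, "claw": 0.4},
    {"x": -0.15, "y": -10.5, "z": 0, "ax": 0, "ay": 0, "az": 0, "claw": 0.4},
    {"x": -0.15, "y": -10.5, "z": 0, "ax": 0, "ay": 0, "az": 0, "claw": 0.4},
    {"x": -0.15, "y": -10.5, "z": 2, "ax": 0, "ay": 0, "az": 0, "claw": 0.4},
    {"x": -0.15, "y": -10.5, "z": 4, "ax": 0, "ay": 0, "az": 0, "claw": 0.4},
    {"x": -0.15, "y": -10.5, "z": 6, "ax": 0, "ay": 0, "az": 0, "claw": 0.4},
    {"x": -0.15, "y": -10.5, "z": 6, "ax": 0, "ay": 0, "az": 0, "claw": 0.4},
  ],
)

```text
t: 5.25
ee_pos: [0.6587, 0.0974, 0.103]
orientation: [3.139, -0.009, -0.014]
wrist_force: [-3.0, -0.8, -7.9]
width: 0.0609
```

drive_tool(
  steps=[
    {"x": 0.3, "y": -0.2, "z": 2, "ax": 0, "ay": 0.5, "az": 0, "claw": 0.4},
    {"x": 0.3, "y": -0.2, "z": 4, "ax": 0, "ay": 0.5, "az": 0, "claw": 0.4},
    {"x": 0.3, "y": -0.2, "z": 5, "ax": 0, "ay": 0.5, "az": 0, "claw": 0.4},
    {"x": 0.3, "y": -0.2, "z": 5.3, "ax": 0, "ay": 0.5, "az": 0, "claw": 0.4},
    {"x": 0.3, "y": -0.2, "z": 5.35, "ax": 0, "ay": 0.5, "az": 0, "claw": 0.4},
    {"x": 0.3, "y": -0.2, "z": 5.35, "ax": 0, "ay": 0.5, "az": 0, "claw": 0.4},
  ],
)

```text
t: 5.75
ee_pos: [0.6621, 0.0989, 0.0508]
orientation: [3.139, -0.01, 0.002]
wrist_force: [0.3, -0.1, -6.8]
width: 0.0608
```

drive_tool(
  steps=[
    {"x": 0, "y": 0, "z": 0.15, "ax": 0, "ay": 0, "az": 0, "claw": 0.4},
    {"x": 0, "y": 0, "z": 0.2, "ax": 0, "ay": 0, "az": 0, "claw": 0.4},
    {"x": 0, "y": 0, "z": 0.2, "ax": 0, "ay": 0, "az": 0, "claw": 0.75},
    {"x": 0, "y": 0, "z": 0.2, "ax": 0, "ay": 0, "az": 0, "claw": 1},
    {"x": 0, "y": 0, "z": 0.1, "ax": 0, "ay": 0, "az": 0, "claw": 1},
    {"x": 0, "y": 0, "z": -1, "ax": 0, "ay": 0, "az": 0, "claw": 1},
    {"x": 0, "y": 0, "z": -4, "ax": 0, "ay": 0, "az": 0, "claw": 1},
    {"x": 0, "y": 0, "z": -8, "ax": 0, "ay": 0, "az": 0, "claw": 1},
    {"x": 0, "y": 0, "z": -10, "ax": 0, "ay": 0, "az": 0, "claw": 1},
    {"x": 0, "y": 0, "z": -10, "ax": 0, "ay": 0, "az": 0, "claw": 1},
  ],
)

```text
t: 6.58
ee_pos: [0.6651, 0.099, 0.1583]
orientation: [3.141, -0.011, 0.017]
wrist_force: [-0.8, -0.8, 0.8]
width: 0.0868
```

```bash
python3 w.py w4 661,99,42,40 661,99,20,62
```

```text
tcp [663.9  99.1 155.4] phi -0.38 tilt [ 0.008  -0.0009] t 6.6333 w 0.0866344525146834
661,99,42,40 n 2096 c 663.9 99.0 r 31.0 z 41.7 px 252.0 195.0 shift cm [-0.01  0.02] rect [60.3 61.1] 1.4
661,99,20,62 n 7391 c 664.1 98.7 r 54.8 z 19.9 px 252.0 183.0 shift cm [0.02 0.04] rect [108.5 108.2] 89.3
```

drive_tool(
  steps=[
    {"x": -3, "y": 3, "z": 0, "ax": 0, "ay": -0.4, "az": 0, "claw": 1},
    {"x": -6, "y": 6, "z": 0, "ax": 0, "ay": -0.4, "az": 0, "claw": 1},
    {"x": -9, "y": 9, "z": 0, "ax": 0, "ay": -0.4, "az": 0, "claw": 1},
    {"x": -12, "y": 12, "z": 0, "ax": 0, "ay": -0.4, "az": 0, "claw": 1},
    {"x": -15, "y": 15, "z": 0, "ax": 0, "ay": -0.4, "az": 0, "claw": 1},
    {"x": -18, "y": 18, "z": 0, "ax": 0, "ay": -0.4, "az": 0, "claw": 1},
    {"x": -19.6, "y": 20, "z": 2, "ax": 0, "ay": -0.4, "az": 0, "claw": 1},
    {"x": -19.6, "y": 20, "z": 5, "ax": 0, "ay": -0.4, "az": 0, "claw": 1},
    {"x": -19.6, "y": 20, "z": 5, "ax": 0, "ay": -0.4, "az": 0, "claw": 1},
    {"x": -19.6, "y": 20, "z": 5, "ax": 0, "ay": -0.4, "az": 0, "claw": 1},
  ],
)

```text
t: 7.47
ee_pos: [0.4663, -0.0993, 0.1038]
orientation: [3.14, -0.011, -0.002]
wrist_force: [-0.3, 0.3, 0.2]
width: 0.0871
```

```bash
python3 w.py w5 467,-101.4,20,42 359,-286,18,45
```

```text
tcp [467.5 -99.1 104.7] phi -0.34 tilt [ 0.0006 -0.0013] t 7.5167 w 0.08687562027271808
467,-101.4,20,42 n 3151 c 466.5 -100.5 r 32.0 z 19.9 px 255.0 213.0 shift cm [-0.1   0.14] rect [62.1 63.2] 1.9
359,-286,18,45 none
```

drive_tool(
  grip_force=40,
  steps=[
    {"x": -0.1, "y": 0.15, "z": 2, "ax": 0, "ay": 0, "az": 0, "claw": 1},
    {"x": -0.1, "y": 0.15, "z": 5, "ax": 0, "ay": 0, "az": 0, "claw": 1},
    {"x": -0.1, "y": 0.15, "z": 7, "ax": 0, "ay": 0, "az": 0, "claw": 1},
    {"x": -0.1, "y": 0.15, "z": 7.5, "ax": 0, "ay": 0, "az": 0, "claw": 1},
    {"x": -0.1, "y": 0.15, "z": 7.5, "ax": 0, "ay": 0, "az": 0, "claw": 0.8},
    {"x": -0.1, "y": 0.15, "z": 7.5, "ax": 0, "ay": 0, "az": 0, "claw": 0.4},
    {"x": -0.1, "y": 0.15, "z": 7.5, "ax": 0, "ay": 0, "az": 0, "claw": 0.4},
    {"x": -0.1, "y": 0.15, "z": 7.5, "ax": 0, "ay": 0, "az": 0, "claw": 0.4},
    {"x": -0.1, "y": 0.15, "z": 7.5, "ax": 0, "ay": 0, "az": 0, "claw": 0.4},
    {"x": -0.1, "y": 0.15, "z": 7.5, "ax": 0, "ay": 0, "az": 0, "claw": 0.4},
  ],
)

```text
t: 8.35
ee_pos: [0.4671, -0.1006, 0.0308]
orientation: [3.141, -0.009, 0.003]
wrist_force: [-2.9, 0.5, 8.7]
width: 0.0636
```

drive_tool(
  steps=[
    {"x": 0, "y": 0, "z": -2, "ax": 0, "ay": 0, "az": 0, "claw": 0.4},
    {"x": 0, "y": 0, "z": -5, "ax": 0, "ay": 0, "az": 0, "claw": 0.4},
    {"x": 0, "y": 0, "z": -8, "ax": 0, "ay": 0, "az": 0, "claw": 0.4},
    {"x": 2, "y": -2, "z": -11, "ax": 0, "ay": 0, "az": 0, "claw": 0.4},
    {"x": 5, "y": -5, "z": -12, "ax": 0, "ay": 0, "az": 0, "claw": 0.4},
    {"x": 8, "y": -8, "z": -12, "ax": 0, "ay": 0, "az": 0, "claw": 0.4},
    {"x": 11, "y": -11, "z": -12, "ax": 0, "ay": 0, "az": 0, "claw": 0.4},
    {"x": 14, "y": -14, "z": -12, "ax": 0, "ay": 0, "az": 0, "claw": 0.4},
    {"x": 17, "y": -17, "z": -12, "ax": 0, "ay": 0, "az": 0, "claw": 0.4},
    {"x": 19.5, "y": -20, "z": -12, "ax": 0, "ay": 0, "az": 0, "claw": 0.4},
    {"x": 19.5, "y": -20, "z": -12, "ax": 0, "ay": 0, "az": 0, "claw": 0.4},
    {"x": 19.5, "y": -20, "z": -12, "ax": 0, "ay": 0, "az": 0, "claw": 0.4},
  ],
)

```text
t: 9.35
ee_pos: [0.6636, 0.1017, 0.1499]
orientation: [3.141, -0.002, 0.001]
wrist_force: [-0.3, -0.9, -2.5]
width: 0.0637
```

```bash
python3 w.py w6 663,99,20,62
```

```text
tcp [663.   99.1 150.4] phi -0.24 tilt [ 0.0008 -0.0017] t 9.4 w 0.06362404402184176
663,99,20,62 n 6729 c 664.2 98.9 r 54.8 z 19.9 px 255.0 183.0 shift cm [0.11 0.02] rect [108.1 107.8] 46.9
```

View pics/w6.png

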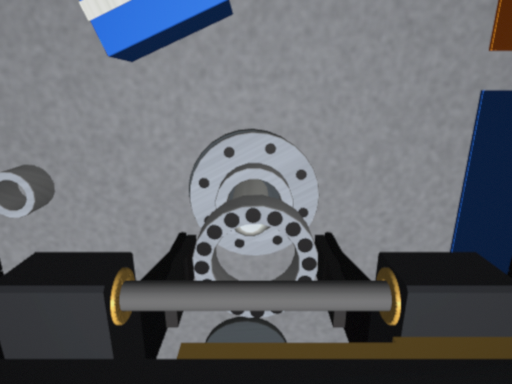

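Wrist view: the bearing is held level at (255,260), directly over the flange and spindle at (252,190).

drive_tool(
  steps=[
    {"x": 0, "y": 0, "z": 2, "ax": 0, "ay": 0, "az": 0, "claw": 0.4},
    {"x": 0, "y": 0, "z": 4, "ax": 0, "ay": 0, "az": 0, "claw": 0.4},
    {"x": 0, "y": 0, "z": 6, "ax": 0, "ay": 0, "az": 0, "claw": 0.4},
    {"x": 0, "y": 0, "z": 7, "ax": 0, "ay": 0, "az": 0, "claw": 0.4},
    {"x": 0, "y": 0, "z": 7.5, "ax": 0, "ay": 0, "az": 0, "claw": 0.4},
    {"x": 0, "y": 0, "z": 7.6, "ax": 0, "ay": 0, "az": 0, "claw": 0.4},
    {"x": 0, "y": 0, "z": 7.6, "ax": 0, "ay": 0, "az": 0, "claw": 0.4},
    {"x": 0, "y": 0, "z": 7.6, "ax": 0, "ay": 0, "az": 0, "claw": 0.4},
  ],
)

```text
t: 10.07
ee_pos: [0.6637, 0.0988, 0.0758]
orientation: [3.14, -0.007, 0.004]
wrist_force: [0.3, 0.3, -2.4]
width: 0.0633
```

drive_tool(
  steps=[
    {"x": 0, "y": 0, "z": 0.15, "ax": 0, "ay": 0, "az": 0, "claw": 0.4},
    {"x": 0, "y": 0, "z": 0.3, "ax": 0, "ay": 0, "az": 0, "claw": 0.4},
    {"x": 0, "y": 0, "z": 0.3, "ax": 0, "ay": 0, "az": 0, "claw": 0.4},
    {"x": 0, "y": 0, "z": 0.3, "ax": 0, "ay": 0, "az": 0, "claw": 0.75},
    {"x": 0, "y": 0, "z": 0.3, "ax": 0, "ay": 0, "az": 0, "claw": 1},
    {"x": 0, "y": 0, "z": 0.2, "ax": 0, "ay": 0, "az": 0, "claw": 1},
    {"x": 0, "y": 0, "z": -1, "ax": 0, "ay": 0, "az": 0, "claw": 1},
    {"x": 0, "y": 0, "z": -4, "ax": 0, "ay": 0, "az": 0, "claw": 1},
    {"x": 0, "y": 0, "z": -8, "ax": 0, "ay": 0, "az": 0, "claw": 1},
    {"x": 0, "y": 0, "z": -8, "ax": 0, "ay": 0, "az": 0, "claw": 1},
    {"x": 0, "y": 0, "z": -8, "ax": 0, "ay": 0, "az": 0, "claw": 1},
  ],
)

```text
t: 10.98
ee_pos: [0.6653, 0.0988, 0.1598]
orientation: [-3.141, 0.007, -0.013]
wrist_force: [-0.3, -0.7, 0.7]
width: 0.0867
```

```bash
python3 w.py w7 663,99,62,40 663,99,20,62 462,104,30,30
```

```text
tcp [664.2  98.9 157.6] phi -0.26 tilt [ 0.0052 -0.0004] t 11.0333 w 0.08649714651068885
663,99,62,40 n 2949 c 665.2 98.7 r 31.9 z 61.9 px 253.0 205.0 shift cm [0.1  0.02] rect [62.9 62.7] 89.5
663,99,20,62 n 6073 c 664.1 98.7 r 54.7 z 19.8 px 251.0 174.0 shift cm [-0.01  0.02] rect [108.1 108.6] 89.5
462,104,30,30 n 881 c 466.5 104.2 r 20.8 z 29.2 px 20.0 190.0 shift cm [-19.77  -0.44] rect [40.2 32.6] 76.9
```

drive_tool(
  steps=[
    {"x": -3, "y": 3.8, "z": 0, "ax": 0, "ay": -0.3, "az": 0, "claw": 1},
    {"x": -6, "y": 7.6, "z": 0, "ax": 0, "ay": -0.3, "az": 0, "claw": 1},
    {"x": -9, "y": 11.4, "z": 0, "ax": 0, "ay": -0.3, "az": 0, "claw": 1},
    {"x": -12, "y": 15.2, "z": 0, "ax": 0, "ay": -0.3, "az": 0, "claw": 1},
    {"x": -15, "y": 19, "z": 0, "ax": 0, "ay": -0.3, "az": 0, "claw": 1},
    {"x": -18, "y": 23, "z": 0, "ax": 0, "ay": -0.3, "az": 0, "claw": 1},
    {"x": -21, "y": 27, "z": 0, "ax": 0, "ay": -0.3, "az": 0, "claw": 1},
    {"x": -24, "y": 31, "z": 0, "ax": 0, "ay": -0.3, "az": 0, "claw": 1},
    {"x": -27, "y": 35, "z": 0, "ax": 0, "ay": -0.3, "az": 0, "claw": 1},
    {"x": -30, "y": 38, "z": 1, "ax": 0, "ay": -0.3, "az": 0, "claw": 1},
    {"x": -30.5, "y": 38.5, "z": 3, "ax": 0, "ay": -0.3, "az": 0, "claw": 1},
    {"x": -30.5, "y": 38.5, "z": 4, "ax": 0, "ay": -0.3, "az": 0, "claw": 1},
    {"x": -30.5, "y": 38.5, "z": 4, "ax": 0, "ay": -0.3, "az": 0, "claw": 1},
  ],
)

```text
t: 12.12
ee_pos: [0.3512, -0.288, 0.1132]
orientation: [-3.141, 0.019, 0.007]
wrist_force: [0.2, 0.1, -0.7]
width: 0.0872
```

```bash
cat >> w.py <<'E'
    if abs(h-18)<.1:
        hull=cv2.convexHull(Q)[:,0].astype(float)
        a=np.arange(0,60,.5); wd=[max(np.ptp(hull@np.array([np.cos(t),np.sin(t)])) for t in np.radians([x0,x0+60,x0+120])) for x0 in a]
        i=int(np.argmin(wd)); print('nut flat-normal angle world deg (mod 60)',a[i],'width',round(wd[i],1), 'mid', (hull.max(0)+hull.min(0))/2)
E
python3 w.py w8 359.5,-286,18,45 514,-407,20,42
```

```text
tcp [ 353.8 -286.2  114.4] phi -0.61 tilt [-0.0039  0.0008] t 12.1667 w 0.08698195576727258
359.5,-286,18,45 n 2945 c 360.0 -285.3 r 34.3 z 17.7 px 267.0 203.0 shift cm [ 0.62 -0.1 ] rect [59.9 68.4] 18.7
nut flat-normal angle world deg (mod 60) 18.5 width 60.9 mid [ 360.13345337 -285.26464081]
514,-407,20,42 none
```

View pics/w8.png

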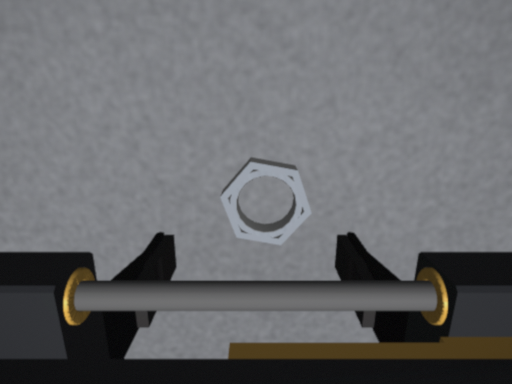

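Wrist view: the nut is at (267,203), its flats turned about 18.5° from the world x axis. I'll turn the jaws to match.

drive_tool(
  grip_force=40,
  steps=[
    {"x": 0.65, "y": -0.1, "z": 0, "ax": 0, "ay": 0.2, "az": -7, "claw": 1},
    {"x": 0.65, "y": -0.1, "z": 1, "ax": 0, "ay": 0.2, "az": -14, "claw": 1},
    {"x": 0.65, "y": -0.1, "z": 3, "ax": 0, "ay": 0.2, "az": -19, "claw": 1},
    {"x": 0.65, "y": -0.1, "z": 6, "ax": 0, "ay": 0.2, "az": -19, "claw": 1},
    {"x": 0.65, "y": -0.1, "z": 8, "ax": 0, "ay": 0.2, "az": -19, "claw": 1},
    {"x": 0.65, "y": -0.1, "z": 8.4, "ax": 0, "ay": 0.2, "az": -19, "claw": 1},
    {"x": 0.65, "y": -0.1, "z": 8.5, "ax": 0, "ay": 0.2, "az": -19, "claw": 1},
    {"x": 0.65, "y": -0.1, "z": 8.5, "ax": 0, "ay": 0.2, "az": -19, "claw": 0.7},
    {"x": 0.65, "y": -0.1, "z": 8.5, "ax": 0, "ay": 0.2, "az": -19, "claw": 0.4},
    {"x": 0.65, "y": -0.1, "z": 8.5, "ax": 0, "ay": 0.2, "az": -19, "claw": 0.4},
    {"x": 0.65, "y": -0.1, "z": 8.5, "ax": 0, "ay": 0.2, "az": -19, "claw": 0.4},
    {"x": 0.65, "y": -0.1, "z": 8.5, "ax": 0, "ay": 0.2, "az": -19, "claw": 0.4},
    {"x": 0.65, "y": -0.1, "z": 8.5, "ax": 0, "ay": 0.2, "az": -19, "claw": 0.4},
  ],
)

```text
t: 13.25
ee_pos: [0.3602, -0.2853, 0.0299]
orientation: [-3.1, -0.502, -0.001]
wrist_force: [-1.5, 0.4, 6.4]
width: 0.0599
```

drive_tool(
  steps=[
    {"x": 0, "y": 0, "z": -2, "ax": 0, "ay": 0, "az": 0, "claw": 0.4},
    {"x": 0, "y": 0, "z": -5, "ax": 0, "ay": 0, "az": 0, "claw": 0.4},
    {"x": 0, "y": 0, "z": -8, "ax": 0, "ay": 0, "az": 0, "claw": 0.4},
    {"x": 2.5, "y": -1.6, "z": -11, "ax": 0, "ay": 0, "az": 3, "claw": 0.4},
    {"x": 5.5, "y": -3.6, "z": -13, "ax": 0, "ay": 0, "az": 6, "claw": 0.4},
    {"x": 8.5, "y": -5.6, "z": -13, "ax": 0, "ay": 0, "az": 9, "claw": 0.4},
    {"x": 11.5, "y": -7.6, "z": -13, "ax": 0, "ay": 0, "az": 12, "claw": 0.4},
    {"x": 14.5, "y": -9.6, "z": -13, "ax": 0, "ay": 0, "az": 15, "claw": 0.4},
    {"x": 17.5, "y": -11.5, "z": -13, "ax": 0, "ay": 0, "az": 18.4, "claw": 0.4},
    {"x": 20.5, "y": -13.4, "z": -13, "ax": 0, "ay": 0, "az": 18.4, "claw": 0.4},
    {"x": 23.5, "y": -15.4, "z": -13, "ax": 0, "ay": 0, "az": 18.4, "claw": 0.4},
    {"x": 26.5, "y": -17.4, "z": -13, "ax": 0, "ay": 0, "az": 18.4, "claw": 0.4},
    {"x": 29.5, "y": -19.3, "z": -13, "ax": 0, "ay": 0, "az": 18.4, "claw": 0.4},
    {"x": 32.5, "y": -21.3, "z": -13, "ax": 0, "ay": 0, "az": 18.4, "claw": 0.4},
    {"x": 35.5, "y": -23.3, "z": -13, "ax": 0, "ay": 0, "az": 18.4, "claw": 0.4},
    {"x": 38.5, "y": -25.3, "z": -13, "ax": 0, "ay": 0, "az": 18.4, "claw": 0.4},
    {"x": 41, "y": -26.8, "z": -13, "ax": 0, "ay": 0, "az": 18.4, "claw": 0.4},
    {"x": 41, "y": -26.8, "z": -13, "ax": 0, "ay": 0, "az": 18.4, "claw": 0.4},
    {"x": 41, "y": -26.8, "z": -13, "ax": 0, "ay": 0, "az": 18.4, "claw": 0.4},
    {"x": 41, "y": -26.8, "z": -13, "ax": 0, "ay": 0, "az": 18.4, "claw": 0.4},
  ],
)

```text
t: 14.92
ee_pos: [0.6642, 0.0975, 0.16]
orientation: [-3.141, 0.001, 0.001]
wrist_force: [-0.2, -0.8, -2.4]
width: 0.0594
```

```bash
python3 w.py w9 664,99,62,40 664,99,20,62
```

```text
tcp [664.2  96.9 160.4] phi -0.09 tilt [-0.0003  0.0007] t 14.9667 w 0.05997545559344357
664,99,62,40 n 2273 c 665.4 98.8 r 31.9 z 61.9 px 256.0 198.0 shift cm [ 0.12 -0.18] rect [63.6 60.8] 64.7
664,99,20,62 n 5554 c 664.2 98.7 r 54.7 z 19.8 px 254.0 168.0 shift cm [-0.   -0.17] rect [106.8 107.1] 44.3
```

View pics/w9.png

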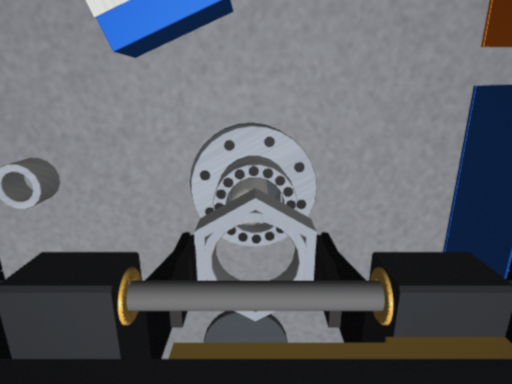

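Wrist view: the nut is held by its flats at (255,255), above the bearing (255,200) on the flange.

drive_tool(
  steps=[
    {"x": -0.05, "y": -0.2, "z": 1, "ax": 0, "ay": 0, "az": 0, "claw": 0.4},
    {"x": -0.05, "y": -0.2, "z": 3, "ax": 0, "ay": 0, "az": 0, "claw": 0.4},
    {"x": -0.05, "y": -0.2, "z": 5, "ax": 0, "ay": 0, "az": 0, "claw": 0.4},
    {"x": -0.05, "y": -0.2, "z": 6.2, "ax": 0, "ay": 0, "az": 0, "claw": 0.4},
    {"x": -0.05, "y": -0.2, "z": 6.6, "ax": 0, "ay": 0, "az": 0, "claw": 0.4},
    {"x": -0.05, "y": -0.2, "z": 6.6, "ax": 0, "ay": 0, "az": 0, "claw": 0.4},
    {"x": -0.05, "y": -0.2, "z": 6.6, "ax": 0, "ay": 0, "az": 0, "claw": 0.4},
  ],
)

```text
t: 15.55
ee_pos: [0.664, 0.0986, 0.0949]
orientation: [-3.141, 0.003, -0.001]
wrist_force: [0.1, 0.7, -2.0]
width: 0.0596
```

drive_tool(
  steps=[
    {"x": 0, "y": 0, "z": 0.15, "ax": 0, "ay": 0, "az": 0, "claw": 0.4},
    {"x": 0, "y": 0, "z": 0.3, "ax": 0, "ay": 0, "az": 0, "claw": 0.4},
    {"x": 0, "y": 0, "z": 0.3, "ax": 0, "ay": 0, "az": 0, "claw": 0.4},
    {"x": 0, "y": 0, "z": 0.3, "ax": 0, "ay": 0, "az": 0, "claw": 0.75},
    {"x": 0, "y": 0, "z": 0.3, "ax": 0, "ay": 0, "az": 0, "claw": 1},
    {"x": 0, "y": 0, "z": 0.2, "ax": 0, "ay": 0, "az": 0, "claw": 1},
    {"x": 0, "y": 0, "z": -1, "ax": 0, "ay": 0, "az": 0, "claw": 1},
    {"x": 0, "y": 0, "z": -4, "ax": 0, "ay": 0, "az": 0, "claw": 1},
    {"x": 0, "y": 0, "z": -7, "ax": 0, "ay": 0, "az": 0, "claw": 1},
    {"x": 0, "y": 0, "z": -7, "ax": 0, "ay": 0, "az": 0, "claw": 1},
    {"x": 0, "y": 0, "z": -7, "ax": 0, "ay": 0, "az": 0, "claw": 1},
  ],
)

```text
t: 16.47
ee_pos: [0.6653, 0.0985, 0.1681]
orientation: [-3.14, 0.003, -0.008]
wrist_force: [-0.4, -0.5, -0.6]
width: 0.0866
```

```bash
python3 w.py w10 663,99,80,42 663,99,62,40 663,99,20,62
```

```text
tcp [664.4  98.6 166.3] phi -0.12 tilt [0.0023 0.0014] t 16.5167 w 0.08693023137203834
663,99,80,42 n 3146 c 665.3 99.0 r 34.6 z 79.7 px 254.0 210.0 shift cm [ 0.09 -0.04] rect [60.  69.2] 0.0
663,99,62,40 n 394 c 665.3 103.3 r 28.5 z 64.7 px 253.0 199.0 shift cm [ 0.09 -0.47] rect [54.3 45.4] 88.0
663,99,20,62 n 5103 c 664.2 98.7 r 54.6 z 19.9 px 252.0 166.0 shift cm [-0.02 -0.01] rect [108.8  91.8] 1.3
```

drive_tool(
  steps=[
    {"x": -1, "y": 3.5, "z": 0, "ax": 0, "ay": 0, "az": 0, "claw": 1},
    {"x": -2, "y": 7, "z": 0, "ax": 0, "ay": 0, "az": 0, "claw": 1},
    {"x": -3, "y": 11, "z": 0, "ax": 0, "ay": 0, "az": 0, "claw": 1},
    {"x": -4, "y": 15, "z": 0, "ax": 0, "ay": 0, "az": 0, "claw": 1},
    {"x": -5, "y": 19, "z": 0, "ax": 0, "ay": 0, "az": 0, "claw": 1},
    {"x": -6, "y": 23, "z": 0, "ax": 0, "ay": 0, "az": 0, "claw": 1},
    {"x": -8, "y": 27, "z": 0, "ax": 0, "ay": 0, "az": 0, "claw": 1},
    {"x": -9, "y": 31, "z": 0, "ax": 0, "ay": 0, "az": 0, "claw": 1},
    {"x": -10, "y": 35, "z": 0, "ax": 0, "ay": 0, "az": 0, "claw": 1},
    {"x": -11, "y": 39, "z": 0, "ax": 0, "ay": 0, "az": 0, "claw": 1},
    {"x": -13, "y": 43, "z": 0, "ax": 0, "ay": 0, "az": 0, "claw": 1},
    {"x": -14, "y": 47, "z": 1, "ax": 0, "ay": 0, "az": 0, "claw": 1},
    {"x": -15, "y": 50.5, "z": 3, "ax": 0, "ay": 0, "az": 0, "claw": 1},
    {"x": -15, "y": 50.5, "z": 5, "ax": 0, "ay": 0, "az": 0, "claw": 1},
    {"x": -15, "y": 50.5, "z": 5, "ax": 0, "ay": 0, "az": 0, "claw": 1},
    {"x": -15, "y": 50.5, "z": 5, "ax": 0, "ay": 0, "az": 0, "claw": 1},
  ],
)

```text
t: 17.85
ee_pos: [0.5125, -0.4055, 0.1137]
orientation: [-3.138, 0.005, 0.001]
wrist_force: [0.7, 1.1, 0.4]
width: 0.0874
```

```bash
python3 w.py w11 515,-408,20,42
```

```text
tcp [ 513.8 -405.1  115.1] phi -0.08 tilt [0.0015 0.0024] t 17.9 w 0.08695100885110156
515,-408,20,42 n 3934 c 516.9 -409.0 r 31.8 z 19.7 px 260.0 212.0 shift cm [0.31 0.38] rect [63.3 61.8] 88.0
```

View pics/w11.png

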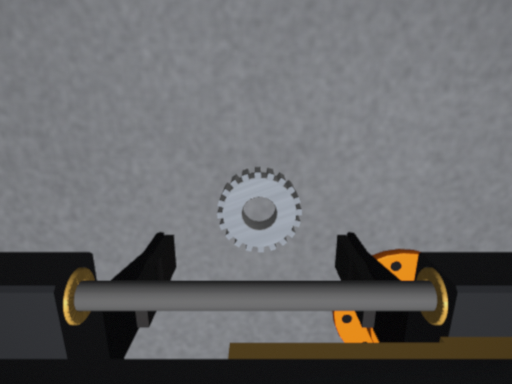

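Wrist view: the gear is at (260,212). The orange flange at (395,300) is about 4 cm clear of the right finger.

drive_tool(
  grip_force=40,
  steps=[
    {"x": 0.3, "y": 0.4, "z": 2, "ax": 0, "ay": 0, "az": 0, "claw": 1},
    {"x": 0.3, "y": 0.4, "z": 5, "ax": 0, "ay": 0, "az": 0, "claw": 1},
    {"x": 0.3, "y": 0.4, "z": 7.5, "ax": 0, "ay": 0, "az": 0, "claw": 1},
    {"x": 0.3, "y": 0.4, "z": 8.4, "ax": 0, "ay": 0, "az": 0, "claw": 1},
    {"x": 0.3, "y": 0.4, "z": 8.6, "ax": 0, "ay": 0, "az": 0, "claw": 1},
    {"x": 0.3, "y": 0.4, "z": 8.6, "ax": 0, "ay": 0, "az": 0, "claw": 0.7},
    {"x": 0.3, "y": 0.4, "z": 8.6, "ax": 0, "ay": 0, "az": 0, "claw": 0.4},
    {"x": 0.3, "y": 0.4, "z": 8.6, "ax": 0, "ay": 0, "az": 0, "claw": 0.4},
    {"x": 0.3, "y": 0.4, "z": 8.6, "ax": 0, "ay": 0, "az": 0, "claw": 0.4},
    {"x": 0.3, "y": 0.4, "z": 8.6, "ax": 0, "ay": 0, "az": 0, "claw": 0.4},
    {"x": 0.3, "y": 0.4, "z": 8.6, "ax": 0, "ay": 0, "az": 0, "claw": 0.4},
  ],
)

```text
t: 18.82
ee_pos: [0.5171, -0.4093, 0.0302]
orientation: [-3.14, 0.002, -0.004]
wrist_force: [-1.7, 1.9, 6.9]
width: 0.0618
```

drive_tool(
  steps=[
    {"x": 0, "y": 0, "z": -2, "ax": 0, "ay": 0, "az": 0, "claw": 0.4},
    {"x": 0, "y": 0, "z": -5, "ax": 0, "ay": 0, "az": 0, "claw": 0.4},
    {"x": 0, "y": 0, "z": -8, "ax": 0, "ay": 0, "az": 0, "claw": 0.4},
    {"x": 1, "y": -2, "z": -11, "ax": 0, "ay": 0, "az": 0, "claw": 0.4},
    {"x": 2.5, "y": -5, "z": -12, "ax": 0, "ay": 0, "az": 0, "claw": 0.4},
    {"x": 4, "y": -8, "z": -12, "ax": 0, "ay": 0, "az": 0, "claw": 0.4},
    {"x": 6, "y": -11, "z": -12, "ax": 0, "ay": 0, "az": 0, "claw": 0.4},
    {"x": 8, "y": -14, "z": -12, "ax": 0, "ay": 0, "az": 0, "claw": 0.4},
    {"x": 10, "y": -17, "z": -12, "ax": 0, "ay": 0, "az": 0, "claw": 0.4},
    {"x": 12, "y": -20, "z": -12, "ax": 0, "ay": 0, "az": 0, "claw": 0.4},
    {"x": 13.7, "y": -23, "z": -12, "ax": 0, "ay": 0, "az": 0, "claw": 0.4},
    {"x": 13.7, "y": -25, "z": -12, "ax": 0, "ay": 0, "az": 0, "claw": 0.4},
    {"x": 13.7, "y": -25, "z": -12, "ax": 0, "ay": 0, "az": 0, "claw": 0.4},
    {"x": 13.7, "y": -25, "z": -12, "ax": 0, "ay": 0, "az": 0, "claw": 0.4},
  ],
)

```text
t: 19.98
ee_pos: [0.6543, -0.158, 0.1505]
orientation: [-3.139, -0.002, -0.002]
wrist_force: [-0.4, -1.6, -2.1]
width: 0.0615
```

```bash
python3 w.py w12 654.5,-79.5,10,55 654.5,-79.5,62,15
```

```text
tcp [ 653.8 -160.   150.7] phi -0.08 tilt [0.0018 0.0015] t 20.0333 w 0.06154246059750786
654.5,-79.5,10,55 n 9745 c 654.8 -79.3 r 44.6 z 9.8 px 255.0 95.0 shift cm [ 0.09 -8.07] rect [88.6 88.4] 45.9
654.5,-79.5,62,15 n 228 c 654.6 -79.3 r 5.7 z 61.5 px 255.0 98.0 shift cm [ 0.07 -8.07] rect [10.5 10.7] 0.1
```

View pics/w12.png

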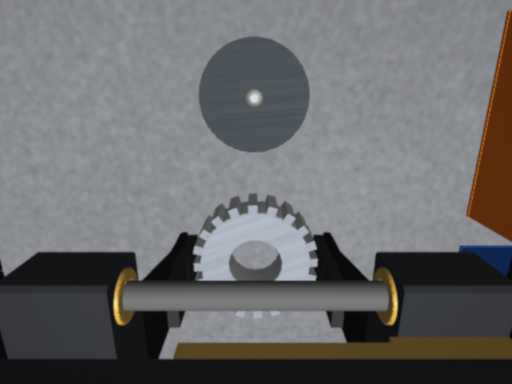

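Wrist view: the gear is held level at (255,258). The slim spindle tip is at (255,98) and the base is centred with it.

drive_tool(
  steps=[
    {"x": 0.1, "y": -3, "z": 0, "ax": 0, "ay": 0, "az": 0, "claw": 0.4},
    {"x": 0.1, "y": -6, "z": 0, "ax": 0, "ay": 0, "az": 0, "claw": 0.4},
    {"x": 0.1, "y": -8.1, "z": 0, "ax": 0, "ay": 0, "az": 0, "claw": 0.4},
    {"x": 0.1, "y": -8.1, "z": 2, "ax": 0, "ay": 0, "az": 0, "claw": 0.4},
    {"x": 0.1, "y": -8.1, "z": 4, "ax": 0, "ay": 0, "az": 0, "claw": 0.4},
    {"x": 0.1, "y": -8.1, "z": 4.5, "ax": 0, "ay": 0, "az": 0, "claw": 0.4},
    {"x": 0.1, "y": -8.1, "z": 4.5, "ax": 0, "ay": 0, "az": 0, "claw": 0.4},
    {"x": 0.1, "y": -8.1, "z": 4.5, "ax": 0, "ay": 0, "az": 0, "claw": 0.4},
  ],
)

```text
t: 20.7
ee_pos: [0.6549, -0.0806, 0.1066]
orientation: [-3.141, 0.006, -0.003]
wrist_force: [0.0, 0.1, -2.5]
width: 0.0619
```

Within 1.5 mm of the spindle, so I'm lowering it from 106.6 mm to about 40.5 mm.

drive_tool(
  steps=[
    {"x": 0, "y": -0.1, "z": 2, "ax": 0, "ay": 0, "az": 0, "claw": 0.4},
    {"x": 0, "y": -0.1, "z": 4, "ax": 0, "ay": 0, "az": 0, "claw": 0.4},
    {"x": 0, "y": -0.1, "z": 5.5, "ax": 0, "ay": 0, "az": 0, "claw": 0.4},
    {"x": 0, "y": -0.1, "z": 6.3, "ax": 0, "ay": 0, "az": 0, "claw": 0.4},
    {"x": 0, "y": -0.1, "z": 6.5, "ax": 0, "ay": 0, "az": 0, "claw": 0.4},
    {"x": 0, "y": -0.1, "z": 6.6, "ax": 0, "ay": 0, "az": 0, "claw": 0.4},
    {"x": 0, "y": -0.1, "z": 6.65, "ax": 0, "ay": 0, "az": 0, "claw": 0.4},
    {"x": 0, "y": -0.1, "z": 6.65, "ax": 0, "ay": 0, "az": 0, "claw": 0.4},
  ],
)

```text
t: 21.37
ee_pos: [0.6557, -0.0797, 0.0411]
orientation: [-3.141, 0.006, -0.005]
wrist_force: [-0.1, -0.1, -3.1]
width: 0.0616
```

drive_tool(
  steps=[
    {"x": 0, "y": 0, "z": 0.1, "ax": 0, "ay": 0, "az": 0, "claw": 0.4},
    {"x": 0, "y": 0, "z": 0.1, "ax": 0, "ay": 0, "az": 0, "claw": 0.75},
    {"x": 0, "y": 0, "z": 0.1, "ax": 0, "ay": 0, "az": 0, "claw": 1},
    {"x": 0, "y": 0, "z": 0.1, "ax": 0, "ay": 0, "az": 0, "claw": 1},
    {"x": 0, "y": 0, "z": -1, "ax": 0, "ay": 0, "az": 0, "claw": 1},
    {"x": 0, "y": 0, "z": -4, "ax": 0, "ay": 0, "az": 0, "claw": 1},
    {"x": 0, "y": 0, "z": -8, "ax": 0, "ay": 0, "az": 0, "claw": 1},
    {"x": 0, "y": 0, "z": -11, "ax": 0, "ay": 0, "az": 0, "claw": 1},
    {"x": 0, "y": 0, "z": -11, "ax": 0, "ay": 0, "az": 0, "claw": 1},
    {"x": 0, "y": 0, "z": -11, "ax": 0, "ay": 0, "az": 0, "claw": 1},
  ],
)

```text
t: 22.2
ee_pos: [0.6565, -0.0802, 0.1541]
orientation: [-3.141, 0.006, -0.013]
wrist_force: [0.0, 0.4, 0.0]
width: 0.0866
```

```bash
python3 w.py w13 655,-79,30,40 655,-79,10,55
```

```text
tcp [655.6 -79.8 152.1] phi -0.21 tilt [0.0049 0.0011] t 22.25 w 0.08714450541976666
655,-79,30,40 n 3180 c 657.6 -79.6 r 31.8 z 29.7 px 255.0 194.0 shift cm [ 0.21 -0.02] rect [62.1 63. ] 45.9
655,-79,10,55 n 3705 c 655.1 -78.9 r 44.8 z 9.8 px 248.0 178.0 shift cm [-0.05 -0.09] rect [88.2 88.5] 89.6
```

drive_tool(
  steps=[
    {"x": -3, "y": -3, "z": 0, "ax": 0, "ay": -0.2, "az": 0, "claw": 0.7},
    {"x": -6, "y": -6, "z": 0, "ax": 0, "ay": -0.2, "az": 0, "claw": 0.7},
    {"x": -9, "y": -9, "z": 0, "ax": 0, "ay": -0.2, "az": 0, "claw": 0.7},
    {"x": -12, "y": -12, "z": 0, "ax": 0, "ay": -0.2, "az": 0, "claw": 0.7},
    {"x": -15, "y": -15, "z": 0, "ax": 0, "ay": -0.2, "az": 0, "claw": 0.7},
    {"x": -18, "y": -18, "z": 0, "ax": 0, "ay": -0.2, "az": 0, "claw": 0.7},
    {"x": -19, "y": -18.3, "z": 1, "ax": 0, "ay": -0.2, "az": 0, "claw": 0.7},
    {"x": -19, "y": -18.3, "z": 4, "ax": 0, "ay": -0.2, "az": 0, "claw": 0.7},
    {"x": -19, "y": -18.3, "z": 4, "ax": 0, "ay": -0.2, "az": 0, "claw": 0.7},
    {"x": -19, "y": -18.3, "z": 4, "ax": 0, "ay": -0.2, "az": 0, "claw": 0.7},
  ],
)

```text
t: 23.08
ee_pos: [0.4652, 0.1032, 0.1103]
orientation: [3.14, -0.006, -0.003]
wrist_force: [1.0, -0.3, 0.4]
width: 0.0608
```

```bash
python3 w.py w14 465.5,103.5,30,30 390,110,30,35
```

```text
tcp [466.4 103.2 111.4] phi -0.26 tilt [ 0.0002 -0.0005] t 23.1333 w 0.06098974594664016
465.5,103.5,30,30 n 1408 c 465.0 104.6 r 20.0 z 29.6 px 254.0 213.0 shift cm [-0.14 -0.15] rect [39.  39.1] 44.0
390,110,30,35 n 1486 c 388.8 112.6 r 20.1 z 29.5 px 144.0 202.0 shift cm [-7.77 -0.9 ] rect [39.6 38.8] 61.2
```

View pics/w14.png

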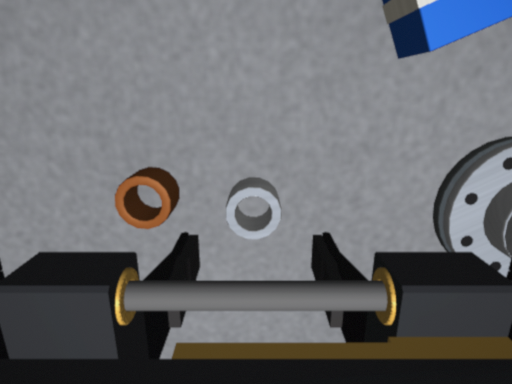

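Wrist view: the grey sleeve is at (254,213) and the brown look-alike at (144,202), about 1 cm clear of the half-open finger.

drive_tool(
  grip_force=40,
  steps=[
    {"x": -0.1, "y": -0.15, "z": 2, "ax": 0, "ay": 0, "az": 0, "claw": 0.7},
    {"x": -0.1, "y": -0.15, "z": 5, "ax": 0, "ay": 0, "az": 0, "claw": 0.7},
    {"x": -0.1, "y": -0.15, "z": 7, "ax": 0, "ay": 0, "az": 0, "claw": 0.7},
    {"x": -0.1, "y": -0.15, "z": 7.7, "ax": 0, "ay": 0, "az": 0, "claw": 0.7},
    {"x": -0.1, "y": -0.15, "z": 7.7, "ax": 0, "ay": 0, "az": 0, "claw": 0.5},
    {"x": -0.1, "y": -0.15, "z": 7.7, "ax": 0, "ay": 0, "az": 0, "claw": 0.2},
    {"x": -0.1, "y": -0.15, "z": 7.7, "ax": 0, "ay": 0, "az": 0, "claw": 0.2},
    {"x": -0.1, "y": -0.15, "z": 7.7, "ax": 0, "ay": 0, "az": 0, "claw": 0.2},
    {"x": -0.1, "y": -0.15, "z": 7.7, "ax": 0, "ay": 0, "az": 0, "claw": 0.2},
    {"x": -0.1, "y": -0.15, "z": 7.7, "ax": 0, "ay": 0, "az": 0, "claw": 0.2},
  ],
)

```text
t: 23.97
ee_pos: [0.4661, 0.1049, 0.0356]
orientation: [-3.141, 0.007, -0.002]
wrist_force: [-2.4, -0.9, 7.7]
width: 0.0387
```

drive_tool(
  steps=[
    {"x": 0, "y": 0, "z": -2, "ax": 0, "ay": 0, "az": 0, "claw": 0.2},
    {"x": 0, "y": 0, "z": -5, "ax": 0, "ay": 0, "az": 0, "claw": 0.2},
    {"x": 0, "y": 0, "z": -8, "ax": 0, "ay": 0, "az": 0, "claw": 0.2},
    {"x": 0, "y": 2, "z": -11, "ax": 0, "ay": 0, "az": 0, "claw": 0.2},
    {"x": 2, "y": 5, "z": -13, "ax": 0, "ay": 0, "az": 0, "claw": 0.2},
    {"x": 5, "y": 8, "z": -13, "ax": 0, "ay": 0, "az": 0, "claw": 0.2},
    {"x": 8, "y": 11, "z": -13, "ax": 0, "ay": 0, "az": 0, "claw": 0.2},
    {"x": 11, "y": 14, "z": -13, "ax": 0, "ay": 0, "az": 0, "claw": 0.2},
    {"x": 14, "y": 16.5, "z": -13, "ax": 0, "ay": 0, "az": 0, "claw": 0.2},
    {"x": 17, "y": 18, "z": -13, "ax": 0, "ay": 0, "az": 0, "claw": 0.2},
    {"x": 18.9, "y": 18.4, "z": -13, "ax": 0, "ay": 0, "az": 0, "claw": 0.2},
    {"x": 18.9, "y": 18.4, "z": -13, "ax": 0, "ay": 0, "az": 0, "claw": 0.2},
    {"x": 18.9, "y": 18.4, "z": -13, "ax": 0, "ay": 0, "az": 0, "claw": 0.2},
    {"x": 18.9, "y": 18.4, "z": -13, "ax": 0, "ay": 0, "az": 0, "claw": 0.2},
  ],
)

```text
t: 25.13
ee_pos: [0.6535, -0.0798, 0.1658]
orientation: [-3.141, 0.007, -0.002]
wrist_force: [-0.4, -0.8, -1.6]
width: 0.0392
```

```bash
python3 w.py w15 655,-79,10,55 655,-79,30,40 655,-79,62,12
```

```text
tcp [653.4 -79.6 166. ] phi -0.25 tilt [0.0014 0.0012] t 25.1833 w 0.03889113605938871
655,-79,10,55 n 3196 c 655.2 -78.7 r 44.7 z 9.9 px 253.0 171.0 shift cm [ 0.18 -0.09] rect [81.2 88.6] 89.7
655,-79,30,40 n 2640 c 657.9 -79.5 r 31.8 z 29.7 px 260.0 187.0 shift cm [ 0.45 -0.01] rect [55.  62.2] 83.5
655,-79,62,12 n 154 c 654.7 -77.9 r 5.8 z 61.4 px 256.0 202.0 shift cm [ 0.13 -0.17] rect [10.8 10.4] 64.2
```

View pics/w15.png

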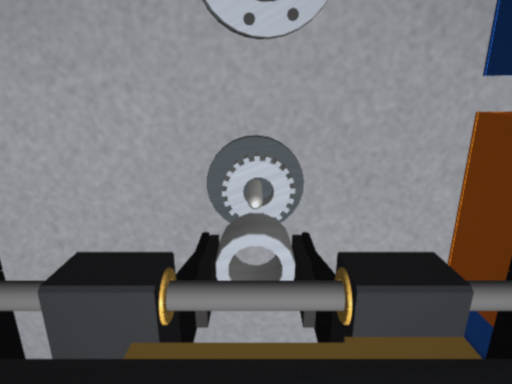

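Wrist view: the sleeve is held upright at (255,245). The gear is on the slim spindle at (258,190) with its tip at (256,202).

drive_tool(
  steps=[
    {"x": 0.15, "y": -0.05, "z": 0, "ax": 0, "ay": 0, "az": 0, "claw": 0.2},
    {"x": 0.15, "y": -0.05, "z": 2, "ax": 0, "ay": 0, "az": 0, "claw": 0.2},
    {"x": 0.15, "y": -0.05, "z": 4, "ax": 0, "ay": 0, "az": 0, "claw": 0.2},
    {"x": 0.15, "y": -0.05, "z": 6, "ax": 0, "ay": 0, "az": 0, "claw": 0.2},
    {"x": 0.15, "y": -0.05, "z": 8, "ax": 0, "ay": 0, "az": 0, "claw": 0.2},
    {"x": 0.15, "y": -0.05, "z": 9.2, "ax": 0, "ay": 0, "az": 0, "claw": 0.2},
    {"x": 0.15, "y": -0.05, "z": 9.6, "ax": 0, "ay": 0, "az": 0, "claw": 0.2},
    {"x": 0.15, "y": -0.05, "z": 9.8, "ax": 0, "ay": 0, "az": 0, "claw": 0.2},
    {"x": 0.15, "y": -0.05, "z": 9.8, "ax": 0, "ay": 0, "az": 0, "claw": 0.2},
  ],
)

```text
t: 25.93
ee_pos: [0.6553, -0.0788, 0.0687]
orientation: [-3.14, 0.006, -0.003]
wrist_force: [-0.0, -0.1, -0.9]
width: 0.0392
```

drive_tool(
  steps=[
    {"x": 0, "y": 0, "z": 0.15, "ax": 0, "ay": 0, "az": 0, "claw": 0.2},
    {"x": 0, "y": 0, "z": 0.3, "ax": 0, "ay": 0, "az": 0, "claw": 0.2},
    {"x": 0, "y": 0, "z": 0.3, "ax": 0, "ay": 0, "az": 0, "claw": 0.2},
    {"x": 0, "y": 0, "z": 0.3, "ax": 0, "ay": 0, "az": 0, "claw": 0.5},
    {"x": 0, "y": 0, "z": 0.3, "ax": 0, "ay": 0, "az": 0, "claw": 0.7},
    {"x": 0, "y": 0, "z": 0.3, "ax": 0, "ay": 0, "az": 0, "claw": 0.8},
    {"x": 0, "y": 0, "z": -1, "ax": 0, "ay": 0, "az": 0, "claw": 0.8},
    {"x": 0, "y": 0, "z": -4, "ax": 0, "ay": 0, "az": 0, "claw": 0.8},
    {"x": 0, "y": 0, "z": -8, "ax": 0, "ay": 0, "az": 0, "claw": 0.8},
    {"x": 0, "y": 0, "z": -11, "ax": 0, "ay": 0, "az": 0, "claw": 0.8},
    {"x": 0, "y": 0, "z": -11, "ax": 0, "ay": 0, "az": 0, "claw": 0.8},
    {"x": 0, "y": 0, "z": -11, "ax": 0, "ay": 0, "az": 0, "claw": 0.8},
  ],
)

```text
t: 26.93
ee_pos: [0.6562, -0.0794, 0.1817]
orientation: [-3.14, 0.007, -0.01]
wrist_force: [-0.5, -0.1, -0.8]
width: 0.0693
```

```bash
python3 w.py w16 655,-79,60,25 655,-79,30,40
python3 - <<'E'
from h import *
im,d,K,T=cam('scene'); P=cloud(d,K,T); save('fin',im[90:330,60:470].repeat(2,0).repeat(2,1)[:,:800])
b=np.load('scene0.npz'); P0=cloud(b['d'],b['K'],b['T'])
for n,x,y,h,r in(('flange',.664,.099,.020,.062),('bear/nut',.664,.099,.080,.04),('gear',.655,-.079,.03,.04),('sleeve',.655,-.079,.06,.03),('carton',.595,.251,.045,.07),('can',.352,.305,.085,.05),('cross',.515,.44,.026,.055)):
    for p in(P0,P):
        m=(np.hypot(p[...,0]-x,p[...,1]-y)<r)&(abs(p[...,2]-h)<.005); print(n,m.sum(),np.round(p[m].mean(0)*1000,1) if m.any() else '',end=' -> ')
    print()
E
```

```text
tcp [655.3 -79.  179.7] phi -0.23 tilt [0.0036 0.0016] t 26.9833 w 0.0695839347639701
655,-79,60,25 n 1146 c 657.1 -79.0 r 20.0 z 59.6 px 255.0 196.0 shift cm [0.18 0.  ] rect [38.8 38. ] 89.6
655,-79,30,40 n 1385 c 657.9 -79.8 r 31.7 z 29.7 px 256.0 178.0 shift cm [0.25 0.08] rect [59.1 62.6] 83.3
flange 26 [667.5  97.3  19.5] -> flange 731 [678.4  94.7  20.6] -> 
bear/nut 43 [660.1  98.5  76.7] -> bear/nut 348 [663.8  98.2  79.7] -> 
gear 8 [657.3 -78.6  30.9] -> gear 179 [667.6 -75.3  30.1] -> 
sleeve 17 [654.1 -79.1  60.2] -> sleeve 19 [669.9 -76.8  59.3] -> 
carton 805 [595.8 250.7  46. ] -> carton 805 [595.8 250.8  45.9] -> 
can 229 [352.9 305.   86.1] -> can 227 [352.6 305.2  86. ] -> 
cross 369 [515.2 440.5  24.9] -> cross 384 [515.  440.4  24.8] ->
```

View pics/fin.png

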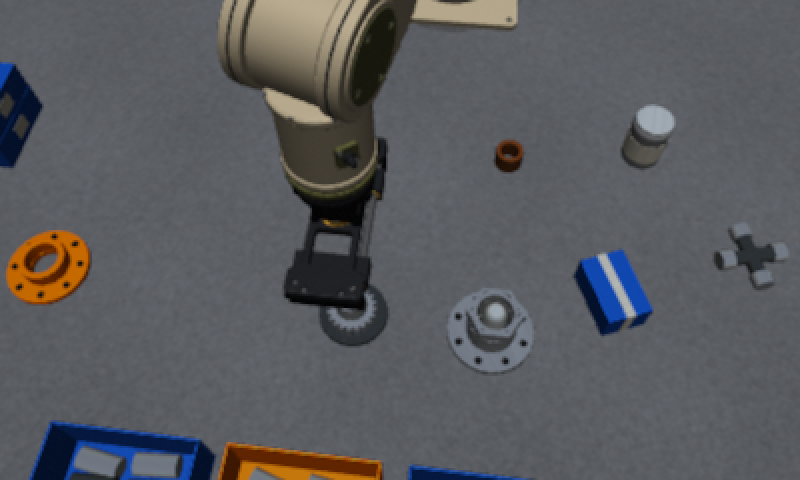

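The scene view shows the flange, bearing and nut stack complete around (490,320), with the gripper clear above the slim stand. The carton, can and cross have not moved, so I'm handing the job in.

```bash
python3 -c "
from workcell import robot; print(robot.close_job())"
```

```text
the job is handed in; nothing more can be done
None
```

Both kits are made up and handed in at about 27 s of robot time. The thick spindle carries the grey flange hub up, then the bearing, then the nut; the slim spindle carries the gear, then the sleeve.

- **Seating:** wrist-camera heights show every part lying flat on the one below. The upper faces read 19.9 mm (flange disc), 61.9 mm (bearing), 79.7 mm (nut), 29.7 mm (gear) and 59.6 mm (sleeve), each within 0.5 mm of nominal.
- **Centring:** the gear and sleeve lie about 2–3 mm off the slim spindle's axis, and the thick-spindle parts about 3–4 mm off theirs. Both are inside the 7 mm bore clearance.
- **Bystanders:** the carton, can and joint cross are within 0.3 mm of their starting places. The brown sleeve and orange flange were left alone.
- **Corrected pick:** my first look took the gear for the bearing and the other way round; the close crop put that right before any reach.
- **Disagreements:** the top and scene cameras differed by 3–4 mm on most parts (up to 8 mm on the thick stand), so I used the wrist camera for each grasp and placing. In the last scene picture the gripper hid most of the slim stack, so its final check rests on the wrist view alone.

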